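Gauge the goldsmith's sprung clamp with a spacer blade

TASK

Three steel gauge blades with wooden handles stand in wooden stands on the goldsmith's bench: a thin, a middling and a thick one. Take the one of middling thickness and, keeping hold of it, slide it gently straight down, centred, between the two steel jaws of the green sprung clamp; the spring jaw gives a little and you should feel a light drag. Do not force it; when it is at least two thirds of the way down the jaws, let go and leave it standing upright, nipped in the gap.

Things in the scene. Friction and masses are not known exactly. Their poses are not given: they have to be found in the camera images.
- gauge_handle (a point): Middling gauge blade, loose, upright in a wooden stand 60 x 60 x 45 mm (slot 35 mm deep, tip 10 mm above table). Point: centre of its wooden handle, 14 thick (x) by 32 wide (y) by 45 mm tall. Below it the steel blade, 10 thick by 30 wide by 60 mm long, round nose; tip 82.5 mm below the point. 0.17 kg. Both sides alike. Bystander blades likewise, tops 115 mm up: 4 mm (handle 8) and 20 mm (handle 24) thick.
- gap (a point): Where the blade goes: at jaw-top height (57 mm above table), midway along the jaws, 5 mm from the fixed jaw's face, where the centre of a 10 mm blade comes to stand. x: across the gap, from fixed to sprung jaw; y: along it; z: up. At rest the gap spans x -5 to +2 mm and is 45 mm deep; a blade resting on its floor has its handle centre 37.5 mm above this point.
- clamp: The sprung clamp, bolted down: green base 170 x 80 mm, 12 mm high, with two steel jaws 50 mm long (y) and 30 mm thick, tops 57 mm above the table, inner top edges rounded 8 mm as a lead-in, and a green post 52 mm high behind the sprung jaw (+x). Origin on the table below the gap point; same axes as the gap.
- jaw (a joint): Opening of the sprung jaw in m: 0 at rest (gap 7 mm) to 0.005 at its stop (gap 12 mm). The 10 mm blade between the jaws opens it by 0.003, where the spring presses with about 5 N; going in, the blade meets a drag of about 3 to 8 N; on the floor it stops dead.
There are look-alikes about, which are no part of the job. Leave any purple look-alike of the part that bears gauge_handle alone.

How it is judged:
By the outcome, as a careful person would: the job done as asked, in the order asked, and still so for the second after the job is handed in, with the robot touching nothing.
It also fails if it takes over 40 s, if anything falls off the work surface, if the arm or the gripper's body presses on something with over 40 N, if the wrist force passes 120 N, or if a joint passes its speed limit or range.

ROBOT

A 7-joint arm with a two-finger parallel gripper is mounted at the origin on the work surface. World frame = base frame: x ahead of the robot, y to its left, z up, the work surface at z = 0. Lengths are in mm, angles in rad, forces in N, time in s.
With the tool pointing down it reaches from about 425 to 1025 mm from the base axis. Payload 9.4 kg.
Tool frame: the origin (TCP) lies midway between the tips of the shut fingers; the grasp point (between the pads) lies 19 mm behind it; z points along the fingers, y is the direction in which the jaws open and shut (so a half turn about z gives the same grasp; the last joint's range is limited). The gripper opens to 85 mm and grips with 20 to 120 N. Pads are 22 mm wide; open, the fingers measure 114 mm over their backs; the gripper's body (76 mm by 85 mm) begins 54 mm behind the grasp point. The pads swing forward as they close: fully open they stand 13 mm farther back than shut.
Start: joints at [-1.312, 0.599, -0.003, 1.599, 0.002, 0.943, -0.08], TCP at [238.909, 684.505, 231.275] pointing down, gripper open.
Joint ranges: [-2.57, 2.57], [-0.35, 1.97], [-1.29, 1.29], [0.11, 2.56], [-1.05, 4.19], [0.11, 1.86], [-2.63, 2.63]. Speed limits (rad/s): [2.22, 2.22, 3.01, 3.01, 3.14, 3.14, 3.14].

INTERFACE

Orientations are given as [roll, pitch, yaw] about the fixed x, y, z axes, in that order (R = Rz(yaw) Ry(pitch) Rx(roll)).
In Python, from plant import read_state, capture, camera_model, job_done, recognise, tip_of gives the robot as it stands.
- The arm moves only by the tool send_rows, never from a script. Its argument "rows" is a list of rows, each a list of 3 entries, a list of its own where there are three numbers: the shift along the tool's x, y, z in m, then the turn, a rotation vector about the tool's x, y, z in rad, then the finger opening in m, from 0 to 0.0854. A call has 1 to 8 rows; each row is the pose to reach, as a shift and turn from the pose commanded when the call began, along the tool's axes at that moment; what a row does not reach only later rows make up. A row lasts 1/12 s, in which the tool goes at most 41.7 mm and 7.16 degrees, less where a joint would pass 70% of its speed; a pose out of reach is approached as far as the arm can. A call with a gripper value outside its range is refused whole. The fingers move at their own pace and stop on an object; "force" is the grip in N (left out, the last holds). Time passes only in rows, so rows that repeat a pose let the fingers close. It gives the time, the measured TCP pose, the force and the opening at its end, in the units of the state.
- read_state(): the state, without advancing time (a new reading comes with each control period).
- capture(name): name is "scene" or "top" or "wrist"; returns the picture (384x512x3 uint8, red, green, blue); there is no depth.
- camera_model(name): a dict with "K" (3x3 intrinsics, pixels), "T" (4x4, takes a point from camera to world coordinates). Camera axes: x right, y up, looking along -z (the intrinsics and any distortion apply to the point x, -y, -z); pixel columns grow to the right and rows downward; lengths in mm; the calibration is good to about 2 mm. The wrist camera is an equidistant fisheye: a pixel r from the principal point sees the ray r / f radians off the axis. A picture is of the moment at which its call begins: read the wrist's pose just before it. camera_model takes no time and is no camera call; for the wrist camera it gives the pose at the moment of the call.
- job_done(): hands the job in, once; it reports no verdict.
Trained networks look in the newest picture that a camera, given by its name, has taken for a name from the list of things; names that differ only in an ending like _2 or _b are one class to them, and where a whole thing is asked for, a point or a joint stands for the part that bears it (a point fixed in the world has none). Each returns a list of dicts, best first, with "confidence" (0 to 1); they miss things now and then, are a little off and sometimes report something else, mostly with a low value. They report only what shows in the picture. A call takes as long as a camera call. They do not tell look-alikes from the thing itself.
- recognise(target, camera): "rect" ([left, top, width, height] in pixels, round what is visible of it).
- tip_of(target, camera): "point" ([row, column] in pixels: a listed point, or the origin of a listed thing).
The state is a dict: "t": time; "joint_positions": joint angles; "qvel": joint speeds; "joint_torque": joint torques, N m; "ee_pos": TCP position; "tcp_rot": TCP orientation; "wrist_force": force on the tool from outside, world axes, zero at the start; "ft_torque": the same for the moment, N m; "grip_width": finger opening in mm.
Only numpy, scipy, OpenCV 4.12 (cv2) and the standard library are available. Lean on these libraries where they do the work, as an engineer would, in place of code of your own. Each camera call takes 0.05 s, during which the arm holds its last target.

## Working session

There is one attempt and no reset: what is moved stays moved. The work goes in short steps, Python scripts to look and compute and a tool call to move; the robot and the scene stay as the last step left them, time stands still between calls to the robot, and variables do not carry over. Pictures are saved under pics/ and viewed, and the job is handed in when it is done.

Besides the shell and the picture viewer there is one more tool, called after "Emit:" as name(argument=value, ...) on one line, values as JSON. send_rows: Moves the arm, as the interface text tells. Its arguments: {"type":"object","properties":{"rows":{"type":"array","items":{"type":"array"}},"force":{"type":"number"}},"required":["rows"]}

```bash
mkdir -p pics; ls; python3 - <<'E'
from plant import *
import cv2
s=read_state(); print(s)
for n in("scene","top"):
    im=capture(n); cv2.imwrite(f"pics/{n}0.png",cv2.resize(im[:,:,::-1],None,fx=1.5,fy=1.5))
    for t in("gauge_handle","clamp","gap","jaw"):
        try: print(n,t,[(r['rect'],round(r['confidence'],2)) for r in recognise(t,n)])
        except Exception as e: print(n,t,e)
        try: print(n,t,[(r['point'],round(r['confidence'],2)) for r in tip_of(t,n)])
        except Exception as e: print(n,t,e)
    m=camera_model(n);print(m)
print(read_state()['t'])
E
```

```text
pics
{'t': 0.0, 'joint_positions': array([-1.31168811,  0.60013062, -0.00256171,  1.60015074,  0.00179685,
        0.94288446, -0.07976828]), 'qvel': array([-0.00024491, -0.00070118, -0.00218827, -0.00016068,  0.00086941,
        0.00103066, -0.00096995]), 'joint_torque': array([-6.30917039e-04, -7.76435924e+01,  1.56435806e+00, -2.58015990e+01,
        1.23190778e-02,  9.01542837e-03,  2.38051925e-06]), 'ee_pos': array([238.75735676, 684.04968956, 230.40526558]), 'tcp_rot': array([-3.14002723e+00,  1.30876962e-04,  2.80588819e+00]), 'wrist_force': array([0.33845287, 0.14014725, 0.87272229]), 'ft_torque': array([ 0.01738527,  0.00848821, -0.04276877]), 'grip_width': 85.39965475616965}
scene gauge_handle [([261.4, 134.9, 10.8, 46.9], 0.8), ([269.9, 169.4, 16.6, 42.4], 0.69), ([241.7, 152.7, 11.8, 34.7], 0.65)]
scene gauge_handle [([163.2, 246.4], 0.97), ([149.9, 262.2], 0.71), ([182.5, 278.4], 0.67)]
scene clamp [([151.4, 246.9, 91.3, 50.9], 0.67), ([239.0, 152.0, 13.7, 35.9], 0.42)]
scene clamp [([282.0, 191.3], 0.61)]
scene gap [([145.6, 246.3, 102.3, 47.7], 0.6)]
scene gap [([258.9
[... 795 characters left out ...]
([211.2, 346.1], 0.85)]
top gap [([316.9, 166.6, 62.5, 80.9], 0.71)]
top gap [([209.0, 358.2], 0.77)]
top jaw [([333.2, 190.3, 33.7, 24.9], 0.6)]
top jaw it knows: clamp, gap, gauge_handle
{'K': array([[348.95367577,   0.        , 252.23211594],
       [  0.        , 348.95367577, 192.20567461],
       [  0.        ,   0.        ,   1.        ]]), 'T': array([[ 2.72964167e-03,  9.97095399e-01, -7.61138251e-02,
         4.89141908e+02],
       [-9.99986005e-01,  3.06663700e-03,  4.31099304e-03,
         2.11425152e+01],
       [ 4.53188479e-03,  7.61009924e-02,  9.97089816e-01,
         8.22466681e+02],
       [ 0.00000000e+00,  0.00000000e+00,  0.00000000e+00,
         1.00000000e+00]])}
0.8
```

View pics/scene0.png

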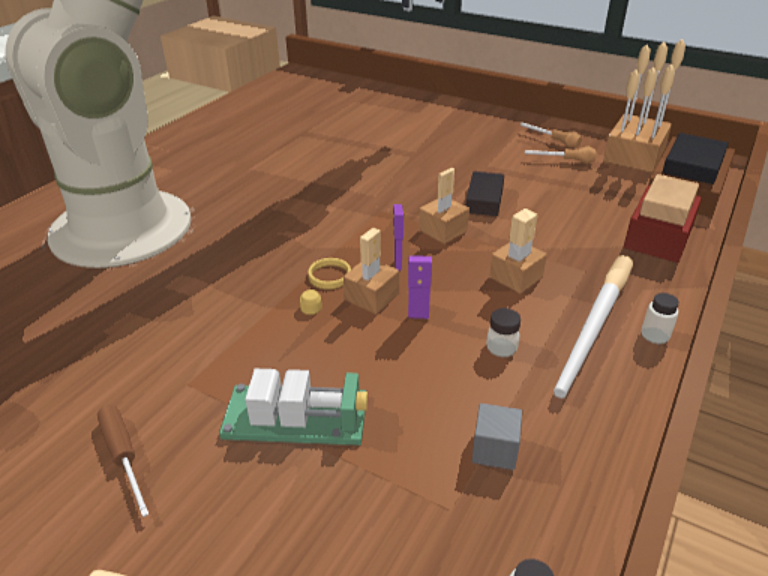

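View pics/top0.png

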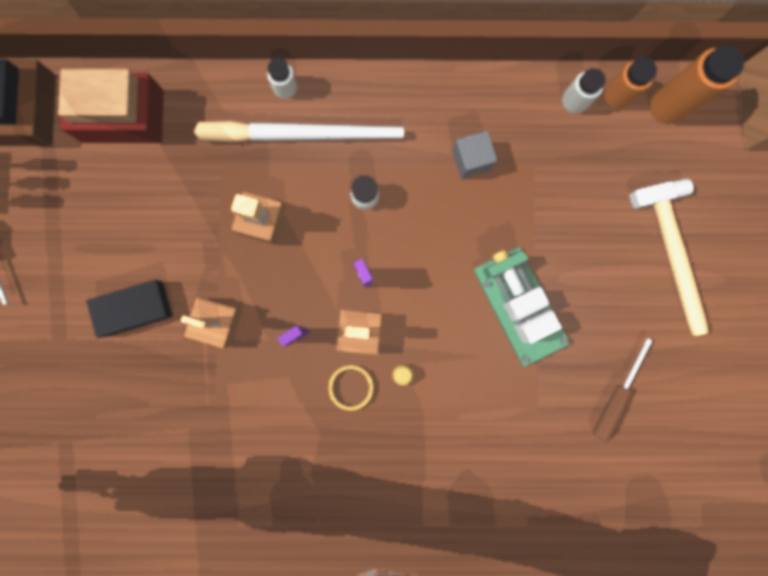

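The candidates in the top view (1.5x pixels) are the thick blade at (245,206), the thin at (193,322) and the middling at (357,332). There are two purple look-alikes at (363,272) and (291,336). In the scene view the middling one is at (370,250). I'll check the choice in close crops.

```bash
cat > h.py <<'E'
import numpy as np, cv2
def ray(m,u,v):
    K=m['K'];d=np.array([(u-K[0,2])/K[0,0],-(v-K[1,2])/K[1,1],-1.]);return m['T'][:3,3],m['T'][:3,:3]@d
def onz(m,u,v,z):
    o,d=ray(m,u,v);return o+d*(z-o[2])/d[2]
def proj(m,p):
    c=m['T'][:3,:3].T@(np.asarray(p,float)-m['T'][:3,3]);K=m['K'];return K[0,0]*c[0]/-c[2]+K[0,2],K[1,2]+K[1,1]*c[1]/c[2]
E
python3 - <<'E'
import cv2,numpy as np
t=cv2.imread('pics/top0.png');s=cv2.imread('pics/scene0.png')
t=cv2.resize(t,None,fx=2/3,fy=2/3,interpolation=cv2.INTER_AREA);s=cv2.resize(s,None,fx=2/3,fy=2/3,interpolation=cv2.INTER_AREA)
def crop(im,x,y,w,h,f): return cv2.resize(im[y:y+h,x:x+w],None,fx=f,fy=f,interpolation=cv2.INTER_CUBIC)
a=crop(t,215,200,50,45,8);b=crop(t,310,160,75,90,6);c=crop(s,225,100,140,115,5)
cv2.imwrite('pics/a.png',a);cv2.imwrite('pics/b.png',b);cv2.imwrite('pics/c.png',c)
cv2.imwrite('pics/d.png',crop(s,140,240,115,60,6))
E
```

```text
(no output)
```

View pics/a.png

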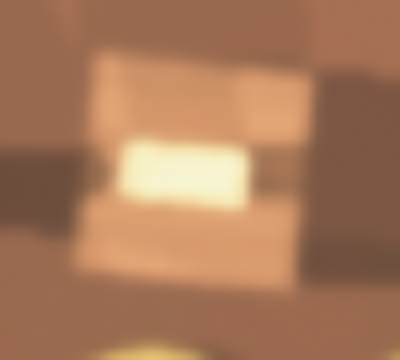

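View pics/b.png

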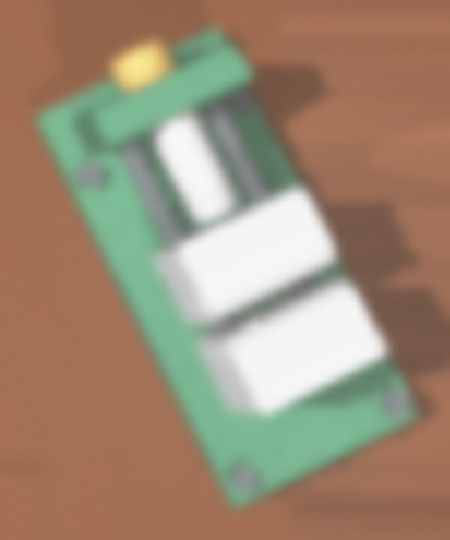

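View pics/c.png

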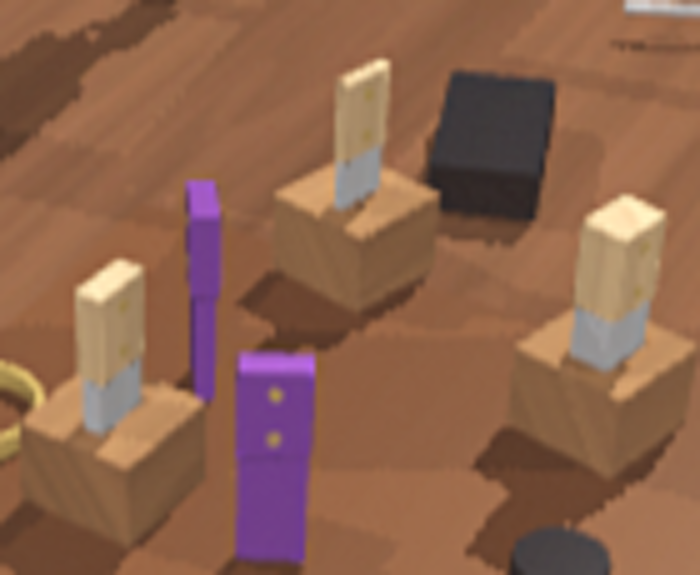

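View pics/d.png

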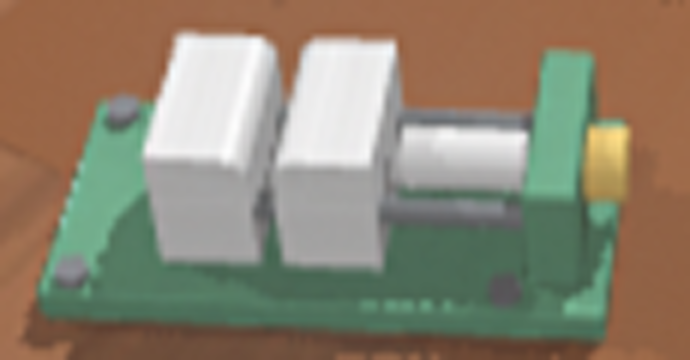

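```bash
python3 - <<'E'
from plant import *
from h import *
m=camera_model('top')
f=lambda c,x0,y0,k:((c[0]+.5)/k+x0-.5,(c[1]+.5)/k+y0-.5)
g=[onz(m,*f(c,215,200,8),115) for c in[(122,142),(248,148),(245,208),(118,200)]]
g=np.array(g)[:,:2];print(g.round(1),g.mean(0),[np.linalg.norm(g[i]-g[i-1]).round(1) for i in range(4)])
print('yaw of handle width', np.degrees(np.arctan2(*(g[1]-g[0])[::-1])),np.degrees(np.arctan2(*(g[2]-g[3])[::-1])))
b=np.array([onz(m,*f(c,310,160,6),12) for c in[(38,115),(220,28),(418,412),(238,505)]])[:,:2]
print(b.round(1),b.mean(0),[np.linalg.norm(b[i]-b[i-1]).round(1) for i in range(4)])
print('clamp x dir',np.degrees(np.arctan2(*(b[0]-b[3])[::-1])),np.degrees(np.arctan2(*(b[1]-b[2])[::-1])))
ms=camera_model('scene')
def tri(p,q):
    o1,d1=ray(m,*p);o2,d2=ray(ms,*q)
    A=np.stack([d1,-d2],1);t=np.linalg.lstsq(A,o2-o1,rcond=None)[0];a=o1+d1*t[0];bb=o2+d2*t[1];return (a+bb)/2,np.linalg.norm(a-bb)
print('gap',onz(m,358.2,209,57),onz(ms,185.5,258.9,57),tri((358.2,209),(185.5,258.9)))
print('origin',onz(m,346.1,211.2,0),onz(ms,191.3,282,0))
print('handle scene',onz(ms,246.4,163.2,92.5), onz(m,240.4,220.1,92.5))
print({k:(v.round(3) if hasattr(v,'round') else v) for k,v in camera_model('wrist').items()},read_state()['tcp_rot'])
E
```

```text
[[492.1  63.3]
 [490.7  31.4]
 [475.6  32.1]
 [477.5  64.2]] [483.9670892   47.74467661] [np.float64(14.6), np.float64(31.9), np.float64(15.1), np.float64(32.1)]
yaw of handle width -92.56192223631416 -93.437255074448
[[ 583.  -131.2]
 [ 617.5 -202.8]
 [ 468.2 -276.6]
 [ 432.5 -206.4]] [ 525.30227885 -204.26188642] [np.float64(168.3), np.float64(79.5), np.float64(166.5), np.float64(78.8)]
clamp x dir 26.56017788609486 26.319639822322188
gap [ 511.31973299 -214.86608521   57.        ] [ 515.79798625 -219.72304711   57.        ] (array([ 511.85170789, -216.20338493,   51.74404747]), np.float64(0.9360846101722664))
origin [ 507.70800458 -203.77637497    0.        ] [ 522.24376252 -220.61064914    0.        ]
handle scene [482.77286832  46.50888979  92.5       ] [486.46192689  42.49658578  92.5       ]
{'K': array([[297.319,   0.   , 263.083],
       [  0.   , 297.319, 194.753],
       [  0.   ,   0.   ,   1.   ]]), 'T': array([[ 3.30000e-01, -8.97000e-01, -2.94000e-01,  1.62507e+02],
       [ 9.44000e-01,  3.14000e-01,  1.02000e-01,  7.10949e+02],
       [ 1.00000e-03, -3.11000e-01,  9.50000e-01,  3.74070e+02],
       [ 0.00000e+00,  0.00000e+00,  0.00000e+00,  1.00000e+00]])} [3.14156960e+00 5.51976911e-05 2.80585227e+00]
```

Emit:
send_rows(rows=[[[-0.025,-0.03,0],[0,0,0.1125],0.085],[[-0.05,-0.06,0],[0,0,0.225],0.085],[[-0.075,-0.09,0],[0,0,0.3375],0.085],[[-0.1,-0.12,0],[0,0,0.45],0.085],[[-0.125,-0.15,0],[0,0,0.5625],0.085],[[-0.15,-0.18,0],[0,0,0.675],0.085],[[-0.175,-0.21,0],[0,0,0.7875],0.085],[[-0.2,-0.24,0],[0,0,0.9],0.085]])

```text
t: 1.47
ee_pos: [349.0, 390.3, 231.6]
tcp_rot: [3.141, -0.001, 1.9]
wrist_force: [0.3, -0.4, 0.5]
grip_width: 85.2
```

```bash
cat >> h.py <<'E'
from scipy.spatial.transform import Rotation as Ro
def shift(s,target,yawdeg=None):
    R=Ro.from_euler('xyz',s['tcp_rot']);d=R.inv().apply(np.asarray(target,float)-s['ee_pos'])
    out=[d.round(1)]
    if yawdeg is not None:
        out.append((R.inv()*Ro.from_euler('xyz',[np.pi,0,np.radians(yawdeg)])).as_rotvec().round(4))
    return out
def st():
    from plant import read_state
    s=read_state();print(round(s['t'],2),s['ee_pos'].round(1),np.degrees(s['tcp_rot']).round(2),s['wrist_force'].round(1),round(s['grip_width'],1));return s
E
python3 - <<'E'
from h import *
s=st();print(shift(s,[484,47,231],87))
E
```

```text
1.47 [349.  390.3 231.6] [ 1.7997e+02 -3.0000e-02  1.0889e+02] [ 0.3 -0.4  0.5] 85.2
[array([-368.5,   16.6,    0.4]), array([ 0.0004, -0.0006,  0.382 ])]
```

Emit:
send_rows(rows=[[[-0.04,0.002,0],[0,0,0.05],0.085],[[-0.08,0.004,0],[0,0,0.1],0.085],[[-0.12,0.006,0],[0,0,0.15],0.085],[[-0.16,0.008,0],[0,0,0.2],0.085],[[-0.2,0.01,0],[0,0,0.25],0.085],[[-0.24,0.012,0],[0,0,0.3],0.085],[[-0.28,0.014,0],[0,0,0.35],0.085],[[-0.315,0.015,0],[0,0,0.382],0.085]])

```text
t: 2.13
ee_pos: [467.2, 97.1, 231.8]
tcp_rot: [3.14, -0.0, 1.52]
wrist_force: [0.8, -0.3, -0.4]
grip_width: 84.6
```

Emit:
send_rows(rows=[[[-0.03,0,0],[0,0,0],0.085],[[-0.04,0,0],[0,0,0],0.085],[[-0.04,0,0],[0,0,0],0.085]])

```text
t: 2.38
ee_pos: [464.3, 56.7, 231.6]
tcp_rot: [3.141, 0.0, 1.519]
wrist_force: [-0.9, 1.2, 0.3]
grip_width: 84.8
```

```bash
python3 - <<'E'
from h import *
from plant import *
s=st();print(shift(s,[484,47,231],87))
m=camera_model('wrist');im=capture('wrist');print(m['T'].round(3).tolist())
np.savez('w1.npz',im=im,T=m['T'],K=m['K'])
cv2.imwrite('pics/w1.png',cv2.resize(im[:,:,::-1],None,fx=1.5,fy=1.5))
for t in("gauge_handle","gap"):
    print(t,[(r['point'],round(r['confidence'],2)) for r in tip_of(t,'wrist')])
E
```

```text
2.38 [464.3  56.7 231.6] [1.7998e+02 2.0000e-02 8.7040e+01] [-0.9  1.2  0.3] 84.8
[array([-8.7, 20.2,  0.6]), array([0.0003, 0.0003, 0.0007])]
[[0.999, 0.05, 0.017, 467.663], [-0.052, 0.949, 0.311, 136.811], [-0.0, -0.311, 0.95, 374.327], [0.0, 0.0, 0.0, 1.0]]
gauge_handle [([98.8, 273.6], 0.85), ([193.6, 287.3], 0.57), ([187.3, 362.5], 0.55)]
gap [([342.6, 306.2], 0.81)]
```

View pics/w1.png

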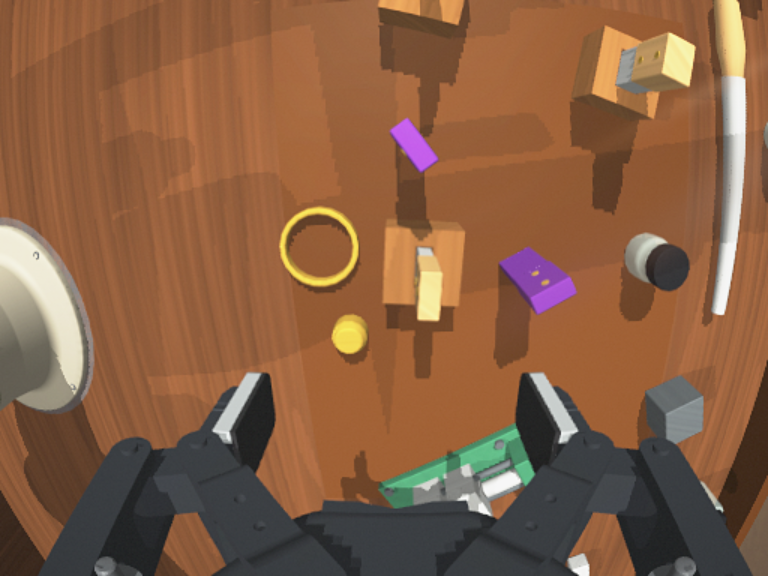

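```bash
cat >> h.py <<'E'
def wray(m,u,v):
    K=m['K'];x=u-K[0,2];y=v-K[1,2];r=np.hypot(x,y);th=r/K[0,0]
    d=np.array([np.sin(th)*x/r,-np.sin(th)*y/r,-np.cos(th)]);return m['T'][:3,3],m['T'][:3,:3]@d
def wonz(m,u,v,z):
    o,d=wray(m,u,v);return o+d*(z-o[2])/d[2]
def wproj(m,p):
    c=m['T'][:3,:3].T@(np.asarray(p,float)-m['T'][:3,3]);K=m['K'];rr=np.hypot(c[0],c[1]);th=np.arctan2(rr,-c[2])
    return K[0,2]+K[0,0]*th*c[0]/rr,K[1,2]-K[0,0]*th*c[1]/rr
E
python3 - <<'E'
from h import *
w=np.load('w1.npz');im=w['im'][140:220,250:315,::-1]
cv2.imwrite('pics/w1c.png',cv2.resize(im,None,fx=7,fy=7,interpolation=cv2.INTER_CUBIC))
E
```

```text
(no output)
```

View pics/w1c.png

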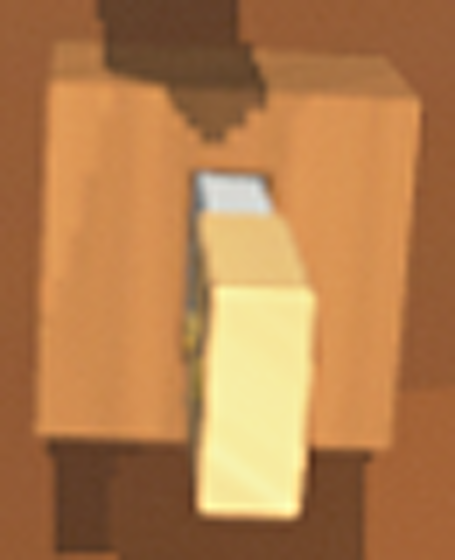

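```bash
python3 - <<'E'
from h import *
m=np.load('w1.npz')
def fit(cs,z):
    p=np.array([wonz(m,(c[0]+.5)/7+250-.5,(c[1]+.5)/7+140-.5,z) for c in cs])[:,:2]
    print(p.round(1).tolist(),p.mean(0).round(1),[np.linalg.norm(p[i]-p[i-1]).round(1) for i in range(4)],[np.degrees(np.arctan2(*(p[i]-p[j])[::-1])).round(1) for i,j in((0,3),(1,2))])
fit([(212,286),(315,291),(300,518),(196,514)],115)
fit([(50,80),(420,98),(392,447),(38,435)],45)
E
```

```text
[[479.0, 64.8], [492.4, 63.5], [489.7, 31.9], [475.8, 33.3]] [484.2  48.4] [np.float64(31.7), np.float64(13.4), np.float64(31.7), np.float64(14.0)] [np.float64(84.1), np.float64(85.3)]
[[457.5, 80.9], [517.0, 75.3], [511.6, 15.7], [452.0, 21.0]] [484.5  48.2] [np.float64(60.2), np.float64(59.8), np.float64(59.9), np.float64(59.9)] [np.float64(84.8), np.float64(84.9)]
```

```bash
python3 - <<'E'
from h import *
m=np.load('w1.npz')
for z in(85,105):
  for c in[(540,313),(576,291),(571,283),(533,302),(500,263),(530,249)]: print(z,c,wonz(m,c[0]/1.5,c[1]/1.5,z if c[1]>270 else 0).round(0))
from plant import *
s=st();print(shift(s,[484.3,48.3,231],84.85))
E
```

```text
85 (540, 313) [566.  21.  85.]
85 (576, 291) [593.  36.  85.]
85 (571, 283) [589.  42.  85.]
85 (533, 302) [560.  30.  85.]
85 (500, 263) [555.  37.   0.]
85 (530, 249) [583.  48.   0.]
105 (540, 313) [559.  29. 105.]
105 (576, 291) [585.  43. 105.]
105 (571, 283) [581.  49. 105.]
105 (533, 302) [554.  37. 105.]
105 (500, 263) [555.  37.   0.]
105 (530, 249) [583.  48.   0.]
2.53 [464.6  60.7 231.4] [ 1.7999e+02 -4.0000e-02  8.7380e+01] [-0.3 -0.1  0.4] 85.0
[array([-11.5,  20.3,   0.4]), array([ 0.0002, -0.0007,  0.0442])]
```

Emit:
send_rows(rows=[[[-0.006,0.01,0.015],[0,0,0.02],0.05],[[-0.0115,0.02,0.04],[0,0,0.044],0.05],[[-0.0115,0.02,0.06],[0,0,0.044],0.05],[[-0.0115,0.02,0.07],[0,0,0.044],0.05],[[-0.0115,0.02,0.07],[0,0,0.044],0.05],[[-0.0115,0.02,0.07],[0,0,0.044],0.05]])

```text
t: 3.03
ee_pos: [483.6, 48.0, 161.2]
tcp_rot: [-3.14, 0.0, 1.481]
wrist_force: [-0.5, 0.1, 1.5]
grip_width: 50.0
```

```bash
python3 - <<'E'
from h import *
from plant import *
s=st();
m=camera_model('wrist');im=capture('wrist')
np.savez('w2.npz',im=im,T=m['T'],K=m['K'])
s=st();print(shift(s,[484.3,48.3,73.5],84.85))
for p in [(484.3,48.3,115)]:
  print(wproj(m,p))
cv2.imwrite('pics/w2.png',cv2.resize(im[:,:,::-1],None,fx=1.5,fy=1.5))
E
```

```text
3.03 [483.6  48.  161.2] [-1.7993e+02  1.0000e-02  8.4880e+01] [-0.5  0.1  1.5] 50.0
3.08 [484.   47.8 161.8] [ 1.800e+02 -1.000e-02  8.486e+01] [0.4 0.4 0.5] 50.3
[array([ 0.5,  0.2, 88.3]), array([ 0.0001, -0.0002,  0.0002])]
(np.float64(265.5070748280408), np.float64(219.39984549627502))
```

View pics/w2.png

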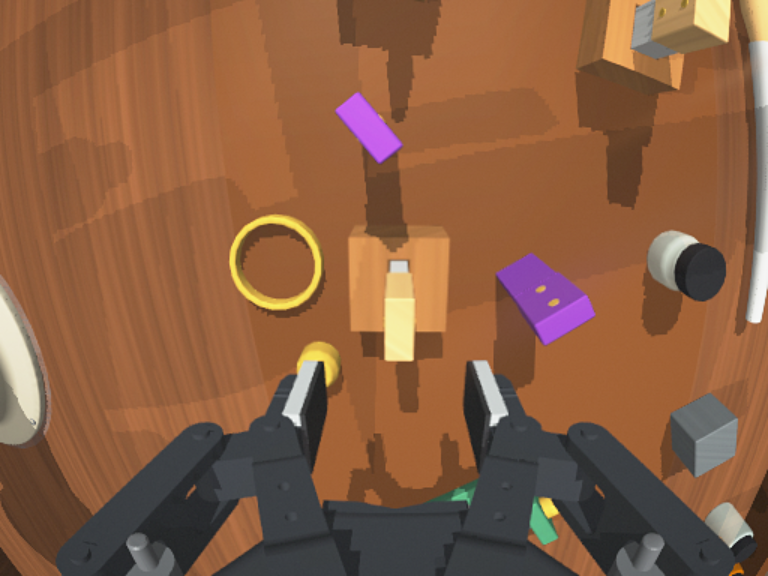

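Emit:
send_rows(rows=[[[0,0,0.025],[0,0,0],0.05],[[0.0005,0,0.05],[0,0,0],0.05],[[0.0005,0,0.07],[0,0,0],0.05],[[0.0005,0,0.083],[0,0,0],0.05],[[0.0005,0,0.088],[0,0,0],0.05],[[0.0005,0,0.088],[0,0,0],0.05]])

```text
t: 3.58
ee_pos: [484.1, 47.8, 73.3]
tcp_rot: [-3.141, -0.0, 1.48]
wrist_force: [-0.3, 0.2, -0.1]
grip_width: 50.1
```

```bash
python3 - <<'E'
from h import *
s=st();print(shift(s,[484.3,48.3,73.5],84.85))
E
```

```text
3.58 [484.1  47.8  73.3] [-1.7999e+02 -1.0000e-02  8.4810e+01] [-0.3  0.2 -0.1] 50.1
[array([ 0.5,  0.1, -0.2]), array([-0.0002, -0.0002, -0.0007])]
```

Emit:
send_rows(rows=[[[0,0,0],[0,0,0],0.01],[[0,0,0],[0,0,0],0.01],[[0,0,0],[0,0,0],0.01],[[0,0,0],[0,0,0],0.01],[[0,0,0],[0,0,0],0.01],[[0,0,0],[0,0,0],0.01],[[0,0,0],[0,0,0],0.01]], force=45)

```text
t: 4.17
ee_pos: [484.7, 47.7, 74.4]
tcp_rot: [3.14, -0.001, 1.48]
wrist_force: [0.1, 1.0, 7.9]
grip_width: 13.7
```

Emit:
send_rows(rows=[[[0,0,-0.01],[0,0,0],0.01],[[0,0,-0.03],[0,0,0],0.01],[[0,0,-0.06],[0,0,0],0.01],[[0,0,-0.09],[0,0,0],0.01],[[0,0,-0.12],[0,0,0],0.01],[[0,0,-0.14],[0,0,0],0.01],[[0,0,-0.15],[0,0,0],0.01]])

```text
t: 4.75
ee_pos: [484.5, 47.5, 226.5]
tcp_rot: [3.138, -0.002, 1.48]
wrist_force: [0.5, -0.4, -2.0]
grip_width: 13.8
```

```bash
python3 - <<'E'
from h import *
s=st();print(shift(s,[512,-190,225],116.4))
E
```

```text
4.75 [484.5  47.5 226.5] [ 1.7981e+02 -9.0000e-02  8.4770e+01] [ 0.5 -0.4 -2. ] 13.8
[array([-234. ,   49. ,    1.3]), array([ 0.0037, -0.0006, -0.552 ])]
```

Emit:
send_rows(rows=[[[-0.015,0.004,0],[0,0,-0.05],0.01],[[-0.05,0.012,0],[0,0,-0.12],0.01],[[-0.088,0.022,0],[0,0,-0.2],0.01],[[-0.126,0.032,0],[0,0,-0.28],0.01],[[-0.164,0.042,0],[0,0,-0.36],0.01],[[-0.202,0.052,0],[0,0,-0.44],0.01],[[-0.24,0.062,0],[0,0,-0.51],0.01],[[-0.27,0.07,0],[0,0,-0.552],0.01]])

```text
t: 5.42
ee_pos: [528.5, -230.9, 223.1]
tcp_rot: [-3.141, 0.0, 2.034]
wrist_force: [-0.1, -0.2, -2.1]
grip_width: 13.2
```

```bash
python3 - <<'E'
from h import *
s=st();print(shift(s,[534,-261,225],116.4))
E
```

```text
5.42 [ 528.5 -230.9  223.1] [-1.7995e+02  1.0000e-02  1.1653e+02] [-0.1 -0.2 -2.1] 13.2
[array([-29.4,  -8.5,  -1.9]), array([-0.0008,  0.0001,  0.0023])]
```

Emit:
send_rows(rows=[[[-0.015,-0.004,0],[0,0,0],0.01],[[-0.026,-0.008,0],[0,0,0],0.01],[[-0.03,-0.008,0],[0,0,0],0.01],[[-0.03,-0.008,0],[0,0,0],0.01],[[-0.03,-0.008,0],[0,0,0],0.01],[[-0.03,-0.008,0],[0,0,0],0.01]])

```text
t: 5.92
ee_pos: [535.4, -256.2, 223.2]
tcp_rot: [3.142, -0.001, 2.034]
wrist_force: [0.6, 0.2, -2.5]
grip_width: 13.4
```

```bash
python3 - <<'E'
from h import *
from plant import *
s=st();m=camera_model('wrist');im=capture('wrist')
np.savez('w3.npz',im=im,T=m['T'],K=m['K'],p=s['ee_pos'],r=s['tcp_rot'])
cv2.imwrite('pics/w3.png',cv2.resize(im[:,:,::-1],None,fx=1.5,fy=1.5))
print([(r['point'],round(r['confidence'],2)) for r in tip_of('gap','wrist')])
st()
E
```

```text
5.92 [ 535.4 -256.2  223.2] [ 1.8000e+02 -6.0000e-02  1.1653e+02] [ 0.6  0.2 -2.5] 13.4
[([126.8, 266.7], 0.94)]
6.02 [ 535.5 -256.5  223.3] [ 1.7999e+02 -3.0000e-02  1.1653e+02] [ 0.2  0.  -1.9] 13.6
```

View pics/w3.png

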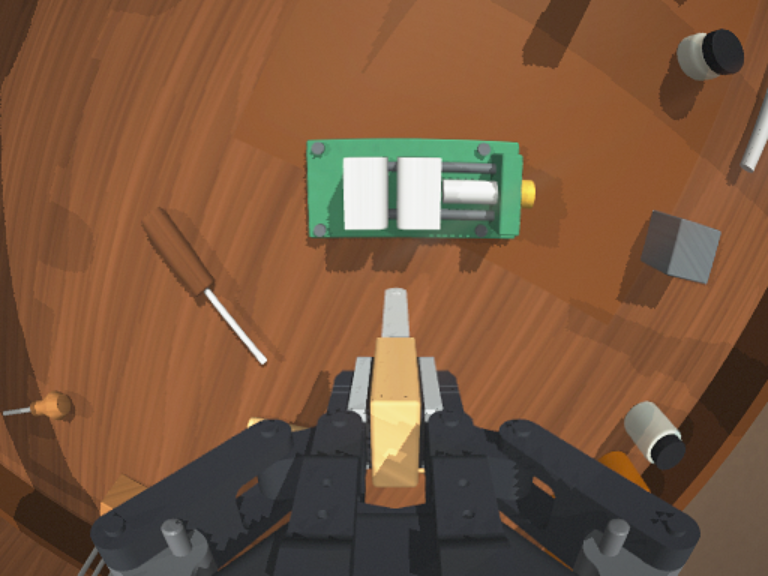

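The middling blade is held straight, tip at (396,292), and the whole clamp is in view with the gap at (393,192). I'll measure the jaws and the held blade in close crops.

```bash
python3 - <<'E'
from h import *
w=np.load('w3.npz');im=w['im'][:,:,::-1]
cv2.imwrite('pics/w3c.png',cv2.resize(im[88:164,200:352],None,fx=5,fy=5,interpolation=cv2.INTER_CUBIC))
cv2.imwrite('pics/w3d.png',cv2.resize(im[185:335,225:305],None,fx=4,fy=4,interpolation=cv2.INTER_CUBIC))
E
```

```text
(no output)
```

View pics/w3c.png

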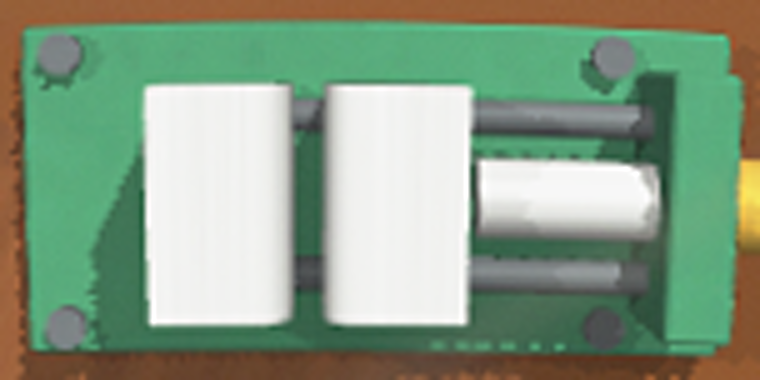

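View pics/w3d.png

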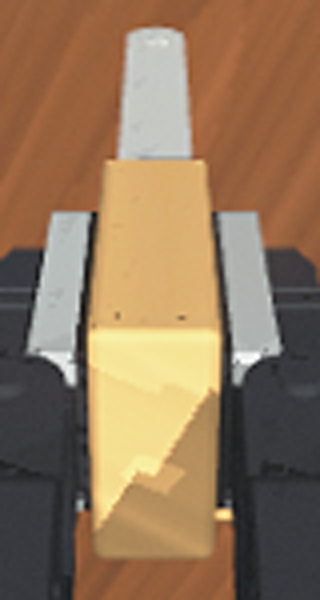

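```bash
python3 - <<'E'
from h import *
m=np.load('w3.npz')
P=lambda c,z,x0=200,y0=88,k=5:wonz(m,(c[0]+.5)/k+x0-.5,(c[1]+.5)/k+y0-.5,z)[:2]
p=np.array([P(c,57) for c in[(144,87),(149,326),(473,87),(469,326)]])
print(p.round(1).tolist())
n=lambda a,b:np.linalg.norm(p[a]-p[b]).round(1)
print('len',n(0,1),n(2,3),'wid',n(0,2),n(1,3))
ang=lambda v:np.degrees(np.arctan2(v[1],v[0])).round(2)
print(ang(p[2]-p[0]),ang(p[3]-p[1]),ang(p[0]-p[1])-90,ang(p[2]-p[3])-90)
th=np.radians(ang((p[2]-p[0])+(p[3]-p[1])));ex=np.array([np.cos(th),np.sin(th)]);ey=np.array([-ex[1],ex[0]])
c=p.mean(0);gap=c+1.5*ex;print('th',np.degrees(th),'gap',gap)
for z in(57,52,49): print(z,[((P(q,z)-gap)@ex).round(1) for q in[(292,90),(292,320),(325,90),(325,320)]])
# green base outer corners z=12
b=np.array([P(q,12) for q in[(23,28),(32,350),(728,38),(716,352)]]);print('base',b.round(1).tolist(),[((q-gap)@ex).round(1) for q in b],[((q-gap)@ey).round(1) for q in b])
tcp=m['p'];print('tcp',tcp)
ty=np.array([np.sin(m['r'][2]),-np.cos(m['r'][2])]);tx=np.array([np.cos(m['r'][2]),np.sin(m['r'][2])])
D=lambda c,z:P(c,z,225,185,4)
def rel(c,z):
    q=D(c,z)-tcp[:2];return (q@tx).round(1),(q@ty).round(1)
zt=tcp[2]+19-82.5
print('handle top L/R front',rel((90,327),tcp[2]+41.5),rel((221,327),tcp[2]+41.5),rel((97,555),tcp[2]+41.5),rel((214,555),tcp[2]+41.5))
print('blade upper corners, near face',rel((118,157),zt+60),rel((191,157),zt+60))
print('tip nose',rel((128,40),zt+5),rel((186,40),zt+5),rel((157,27),zt))
print('th world of finger axis', np.degrees(m['r'][2])-90)
E
```

```text
[[468.6, -203.8], [491.2, -248.9], [529.2, -173.7], [551.7, -218.8]]
len 50.5 50.4 wid 67.6 67.6
26.43 26.47 26.599999999999994 26.53
th 26.45 gap [ 511.5336861  -210.59718266]
57 [np.float64(-4.9), np.float64(-5.0), np.float64(1.9), np.float64(1.9)]
52 [np.float64(-5.0), np.float64(-5.1), np.float64(1.9), np.float64(2.0)]
49 [np.float64(-5.0), np.float64(-5.1), np.float64(1.9), np.float64(2.0)]
base [[431.7, -205.8], [466.5, -276.2], [582.5, -131.7], [617.4, -200.9]] [np.float64(-69.4), np.float64(-69.5), np.float64(98.6), np.float64(99.1)] [np.float64(39.8), np.float64(-38.7), np.float64(39.0), np.float64(-38.5)]
tcp [ 535.43572465 -256.20545538  223.18507269]
handle top L/R front (np.float64(17.4), np.float64(-7.1)) (np.float64(17.4), np.float64(6.0)) (np.float64(-13.6), np.float64(-7.1)) (np.float64(-13.6), np.float64(6.1))
blade upper corners, near face (np.float64(16.3), np.float64(-5.5)) (np.float64(16.3), np.float64(4.3))
tip nose (np.float64(14.9), np.float64(-5.3)) (np.float64(14.9), np.float64(5.0)) (np.float64(15.7), np.float64(-0.1))
th world of finger axis 26.531975389808323
```

Emit:
send_rows(rows=[[[0.015,0,0],[0,0,0],0.01],[[0.035,-0.0005,0],[0,0,0],0.01],[[0.048,-0.0007,0.01],[0,0,0.001],0.01],[[0.0506,-0.0007,0.03],[0,0,0.001],0.01],[[0.0506,-0.0007,0.055],[0,0,0.001],0.01],[[0.0506,-0.0007,0.07],[0,0,0.001],0.01],[[0.0506,-0.0007,0.08],[0,0,0.001],0.01],[[0.0506,-0.0007,0.08],[0,0,0.001],0.01]])

```text
t: 6.68
ee_pos: [511.5, -212.1, 141.7]
tcp_rot: [-3.14, -0.002, 2.032]
wrist_force: [-0.2, 0.6, -2.3]
grip_width: 13.4
```

Emit:
send_rows(rows=[[[0,0,0],[0,0,0],0.01],[[0,0,0],[0,0,0],0.01],[[0,0,0],[0,0,0],0.01]])

```text
t: 6.93
ee_pos: [512.8, -213.3, 144.3]
tcp_rot: [3.14, 0.001, 2.031]
wrist_force: [0.5, 0.8, -2.3]
grip_width: 13.3
```

```bash
python3 - <<'E'
from h import *
from plant import *
s=st();m=camera_model('wrist');im=capture('wrist')
np.savez('w4.npz',im=im,T=m['T'],K=m['K'],p=s['ee_pos'],r=s['tcp_rot'])
print(shift(s,[512.3,-211.5,143],116.45))
cv2.imwrite('pics/w4.png',cv2.resize(im[130:330,170:350,::-1],None,fx=3,fy=3,interpolation=cv2.INTER_CUBIC))
im=capture('scene');cv2.imwrite('pics/s4.png',cv2.resize(im[180:310,120:270,::-1],None,fx=4.5,fy=4.5,interpolation=cv2.INTER_CUBIC))
E
```

```text
6.93 [ 512.8 -213.3  144.3] [1.7992e+02 7.0000e-02 1.1635e+02] [ 0.5  0.8 -2.3] 13.3
[array([1.9, 0.3, 1.3]), array([ 0.0013,  0.0012, -0.0017])]
```

View pics/w4.png

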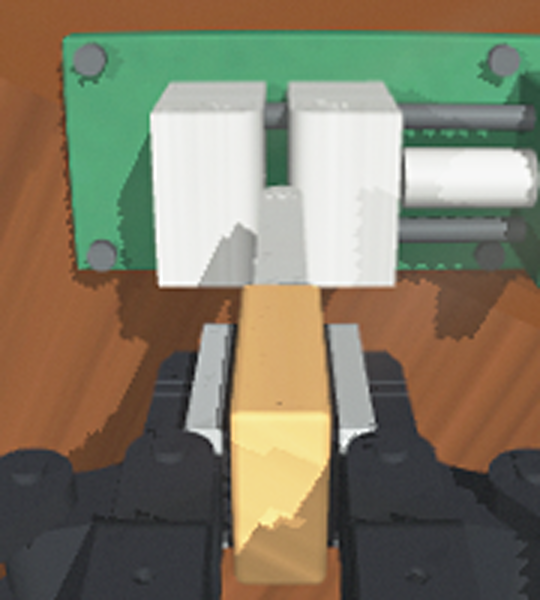

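View pics/s4.png

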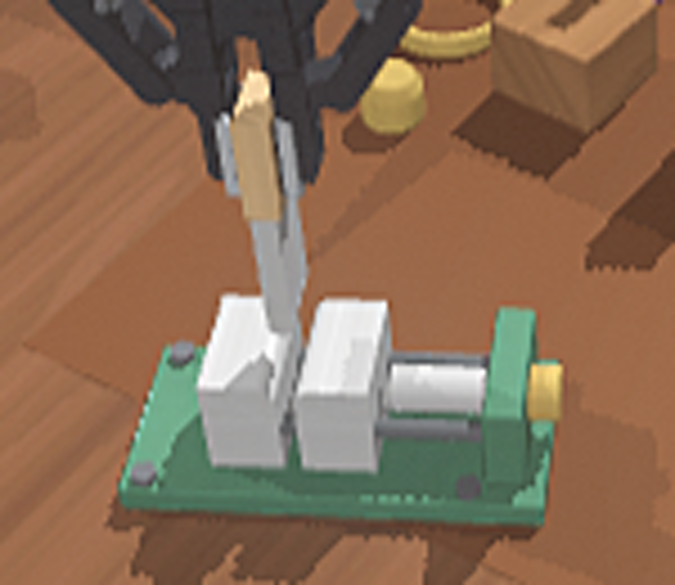

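```bash
python3 - <<'E'
from h import *
m=np.load('w4.npz')
P=lambda c,z:wonz(m,(c[0]+.5)/3+170-.5,(c[1]+.5)/3+130-.5,z)[:2]
p=np.array([P(c,57) for c in[(152,112),(160,286),(402,112),(396,286)]])
n=lambda a,b:np.linalg.norm(p[a]-p[b]).round(1)
print('len',n(0,1),n(2,3),'wid',n(0,2),n(1,3))
th=np.radians(26.47);ex=np.array([np.cos(th),np.sin(th)]);ey=np.array([-ex[1],ex[0]])
gap=p.mean(0)+1.5*ex;print('gap',gap.round(1))
tz=m['p'][2];zt=tz-63.5
rel=lambda c,z:(((P(c,z)-gap)@ex).round(1),((P(c,z)-gap)@ey).round(1))
print('TCP rel',((m['p'][:2]-gap)@ex).round(1),((m['p'][:2]-gap)@ey).round(1))
print('handle top',[rel(c,tz+41.5) for c in[(233,410),(330,410),(236,580),(326,580)]])
print('blade top near face',[rel(c,zt+60) for c in[(246,286),(320,286)]])
print('nose',[rel(c,zt+5) for c in[(260,200),(300,200)]],rel((280,186),zt))
from plant import *
s=st();print(shift(s,[512.3,-211.5,120.5],116.45))
E
```

```text
len 50.4 50.4 wid 66.4 66.9
gap [ 511.5 -210.3]
TCP rel -0.2 -3.3
handle top [(np.float64(-7.1), np.float64(14.2)), (np.float64(5.7), np.float64(14.2)), (np.float64(-7.6), np.float64(-16.6)), (np.float64(5.9), np.float64(-16.7))]
blade top near face [(np.float64(-7.0), np.float64(12.3)), (np.float64(6.3), np.float64(12.3))]
nose [(np.float64(-5.6), np.float64(10.2)), (np.float64(3.9), np.float64(10.2))] (np.float64(-0.8), np.float64(12.1))
7.03 [ 512.6 -213.3  144.1] [1.7993e+02 6.0000e-02 1.1635e+02] [ 1.   0.8 -1.7] 13.4
[array([ 1.7,  0.4, 23.6]), array([ 0.0012,  0.001 , -0.0017])]
```

Emit:
send_rows(rows=[[[0.001,0.0006,0.003],[0,0,0],0.01],[[0.002,0.0011,0.008],[0,0,-0.001],0.01],[[0.002,0.0011,0.013],[0,0,-0.001],0.01],[[0.002,0.0011,0.017],[0,0,-0.001],0.01],[[0.002,0.0011,0.02],[0,0,-0.001],0.01],[[0.002,0.0011,0.02],[0,0,-0.001],0.01],[[0.002,0.0011,0.02],[0,0,-0.001],0.01]])

```text
t: 7.62
ee_pos: [512.2, -210.9, 123.0]
tcp_rot: [-3.141, -0.0, 2.032]
wrist_force: [-0.3, 0.3, -1.9]
grip_width: 13.2
```

```bash
python3 - <<'E'
from h import *
from plant import *
s=st();m=camera_model('wrist');im=capture('wrist')
np.savez('w5.npz',im=im,T=m['T'],K=m['K'],p=s['ee_pos'],r=s['tcp_rot'])
print(shift(s,[512.5,-211.5,120.5],116.45))
cv2.imwrite('pics/w5.png',cv2.resize(im[130:330,170:350,::-1],None,fx=3,fy=3,interpolation=cv2.INTER_CUBIC))
E
```

```text
7.62 [ 512.2 -210.9  123. ] [-1.7997e+02 -2.0000e-02  1.1640e+02] [-0.3  0.3 -1.9] 13.2
[array([-0.7,  0. ,  2.5]), array([-0.0005, -0.0004, -0.0008])]
```

View pics/w5.png

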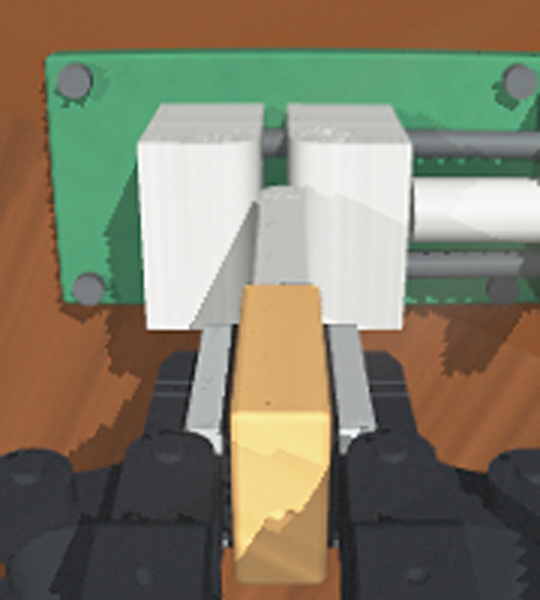

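```bash
python3 - <<'E'
from h import *
m=np.load('w5.npz')
P=lambda c,z:wonz(m,(c[0]+.5)/3+170-.5,(c[1]+.5)/3+130-.5,z)[:2]
p=np.array([P(c,57) for c in[(139,142),(147,328),(411,142),(404,328)]])
n=lambda a,b:np.linalg.norm(p[a]-p[b]).round(1)
print('len',n(0,1),n(2,3),'wid',n(0,2),n(1,3))
th=np.radians(26.47);ex=np.array([np.cos(th),np.sin(th)]);ey=np.array([-ex[1],ex[0]])
gap=p.mean(0)+1.5*ex;print('gap',gap.round(1))
tz=m['p'][2];zt=tz-63.5
rel=lambda c,z:(((P(c,z)-gap)@ex).round(1),((P(c,z)-gap)@ey).round(1))
print('TCP rel',((m['p'][:2]-gap)@ex).round(1),((m['p'][:2]-gap)@ey).round(1))
print('handle top',[rel(c,tz+41.5) for c in[(233,410),(330,410),(236,580),(326,580)]])
print('nose',[rel(c,zt+5) for c in[(258,200),(303,200)]],rel((280,186),zt))
E
```

```text
len 50.4 50.3 wid 66.3 67.5
gap [ 511.4 -210.4]
TCP rel 0.5 -0.8
handle top [(np.float64(-6.4), np.float64(16.7)), (np.float64(6.5), np.float64(16.6)), (np.float64(-6.8), np.float64(-14.2)), (np.float64(6.7), np.float64(-14.2))]
nose [(np.float64(-5.5), np.float64(12.8)), (np.float64(5.2), np.float64(12.8))] (np.float64(-0.2), np.float64(14.7))
```

Emit:
send_rows(rows=[[[-0.0005,0.0002,0.002],[0,0,0],0.01],[[-0.0005,0.0003,0.004],[0,0,0],0.01],[[-0.0005,0.0003,0.006],[0,0,0],0.01],[[-0.0005,0.0003,0.008],[0,0,0],0.01],[[-0.0005,0.0003,0.01],[0,0,0],0.01],[[-0.0005,0.0003,0.01],[0,0,0],0.01]])

```text
t: 8.17
ee_pos: [512.0, -211.6, 113.0]
tcp_rot: [-3.14, -0.0, 2.031]
wrist_force: [-3.3, -2.7, -0.1]
grip_width: 13.1
```

Emit:
send_rows(rows=[[[0,0,0.002],[0,0,0],0.01],[[0,0,0.004],[0,0,0],0.01],[[0,0,0.006],[0,0,0],0.01],[[0,0,0.006],[0,0,0],0.01]])

```text
t: 8.5
ee_pos: [512.3, -211.1, 106.7]
tcp_rot: [-3.141, -0.001, 2.032]
wrist_force: [-3.2, -2.6, -3.9]
grip_width: 13.5
```

Emit:
send_rows(rows=[[[0,0,0.002],[0,0,0],0.01],[[0,0,0.004],[0,0,0],0.01],[[0,0,0.006],[0,0,0],0.01],[[0,0,0.008],[0,0,0],0.01],[[0,0,0.01],[0,0,0],0.01]])

```text
t: 8.92
ee_pos: [512.6, -211.1, 97.0]
tcp_rot: [-3.141, -0.0, 2.032]
wrist_force: [-4.9, -1.6, 2.5]
grip_width: 13.9
```

Emit:
send_rows(rows=[[[0,0,0.002],[0,0,0],0.01],[[0,0,0.004],[0,0,0],0.01],[[0,0,0.006],[0,0,0],0.01],[[0,0,0.008],[0,0,0],0.01],[[0,0,0.009],[0,0,0],0.01]])

```text
t: 9.33
ee_pos: [512.7, -211.1, 88.0]
tcp_rot: [-3.141, -0.0, 2.032]
wrist_force: [-5.0, -1.2, 1.4]
grip_width: 13.5
```

```bash
python3 - <<'E'
from h import *
s=st();print(s['ft_torque'].round(2),shift(s,[512.3,-211.5,79],116.45))
E
```

```text
9.33 [ 512.7 -211.1   88. ] [-1.7998e+02 -1.0000e-02  1.1641e+02] [-5.  -1.2  1.4] 13.5
[-0.59  1.21 -0.  ] [array([-0.2, -0.5,  9. ]), array([-0.0003, -0.0002, -0.0007])]
```

Emit:
send_rows(rows=[[[0,-0.0001,0.002],[0,0,0],0.01],[[0,-0.0002,0.004],[0,0,0],0.01],[[0,-0.0003,0.006],[0,0,0],0.01],[[0,-0.0003,0.008],[0,0,0],0.01],[[0,-0.0003,0.008],[0,0,0],0.01],[[0,-0.0003,0.008],[0,0,0],0.01],[[0,-0.0003,0.008],[0,0,0],0.01]])

```text
t: 9.92
ee_pos: [512.4, -211.2, 80.0]
tcp_rot: [-3.141, -0.0, 2.032]
wrist_force: [-4.6, -2.0, -5.0]
grip_width: 13.3
```

```bash
python3 - <<'E'
from h import *
from plant import *
s=st();print(s['ft_torque'].round(2))
im=capture('scene');cv2.imwrite('pics/s6.png',cv2.resize(im[180:310,120:270,::-1],None,fx=4.5,fy=4.5,interpolation=cv2.INTER_CUBIC))
E
```

```text
9.92 [ 512.4 -211.2   80. ] [-1.7998e+02 -2.0000e-02  1.1642e+02] [-4.6 -2.  -5. ] 13.3
[-0.74  1.02 -0.02]
```

View pics/s6.png

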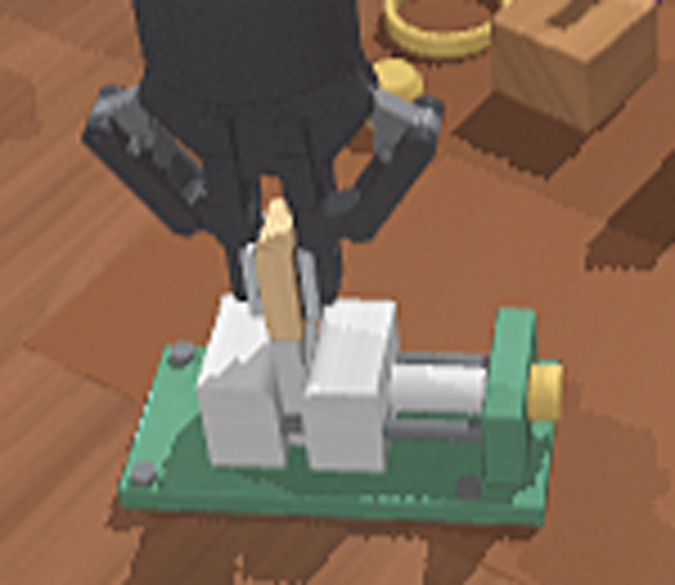

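Emit:
send_rows(rows=[[[0,-0.0003,0],[0,0,0],0.01],[[0,-0.0003,0],[0,0,0],0.01],[[0,-0.0003,0],[0,0,0],0.01]])

```text
t: 10.22
ee_pos: [512.3, -211.2, 80.3]
tcp_rot: [3.142, -0.0, 2.032]
wrist_force: [-3.4, -1.7, -5.9]
grip_width: 13.4
```

Emit:
send_rows(rows=[[[0,-0.0003,0],[0,0,0],0.01],[[0,-0.0003,0],[0,0,0],0.01],[[0,-0.0003,0],[0,0,0],0.01]])

```text
t: 10.47
ee_pos: [512.3, -211.3, 80.3]
tcp_rot: [3.141, -0.0, 2.032]
wrist_force: [-2.4, -1.2, -6.2]
grip_width: 13.4
```

Emit:
send_rows(rows=[[[0,-0.0005,0],[0,0,0],0.01],[[0,-0.0005,0],[0,0,0],0.01],[[0,-0.0005,0],[0,0,0],0.018],[[0,-0.0005,0],[0,0,0],0.025],[[0,-0.0005,0],[0,0,0],0.04],[[0,-0.0005,0],[0,0,0],0.045],[[0,-0.0005,0],[0,0,0],0.045],[[0,-0.0005,0],[0,0,0],0.045]])

```text
t: 11.13
ee_pos: [511.8, -211.8, 80.5]
tcp_rot: [3.141, 0.0, 2.032]
wrist_force: [0.1, -0.2, 0.3]
grip_width: 44.7
```

```bash
python3 - <<'E'
from h import *
from plant import *
s=st()
im=capture('wrist');cv2.imwrite('pics/w7.png',cv2.resize(im[130:330,150:370,::-1],None,fx=3,fy=3,interpolation=cv2.INTER_CUBIC))
E
```

```text
11.13 [ 511.8 -211.8   80.5] [1.7998e+02 2.0000e-02 1.1642e+02] [ 0.1 -0.2  0.3] 44.7
```

View pics/w7.png

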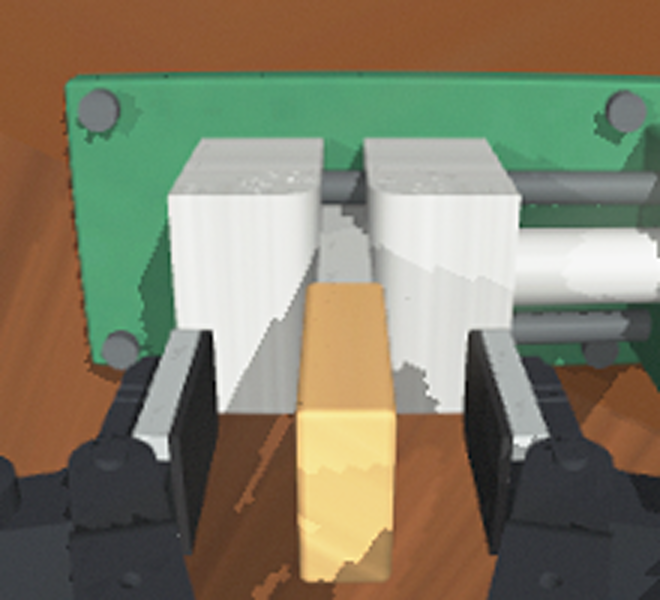

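The fingers are open and clear of the upright handle, which stands centred at about (345,495). Next I lift away.

Emit:
send_rows(rows=[[[0,0,-0.01],[0,0,0],0.045],[[0,0,-0.03],[0,0,0],0.045],[[0,0,-0.06],[0,0,0],0.045],[[0,0,-0.09],[0,0,0],0.045],[[-0.02,0,-0.12],[0,0,0],0.045],[[-0.04,0,-0.14],[0,0,0],0.045],[[-0.05,0,-0.14],[0,0,0],0.045],[[-0.05,0,-0.14],[0,0,0],0.045]])

```text
t: 11.85
ee_pos: [535.0, -259.0, 222.4]
tcp_rot: [3.139, 0.004, 2.03]
wrist_force: [0.1, -0.6, -0.3]
grip_width: 45.1
```

Emit:
send_rows(rows=[[[0,0,0],[0,0,0],0.045],[[0,0,0],[0,0,0],0.045],[[0,0,0],[0,0,0],0.045],[[0,0,0],[0,0,0],0.045]])

```text
t: 12.18
ee_pos: [533.3, -255.6, 219.5]
tcp_rot: [-3.14, -0.001, 2.033]
wrist_force: [-0.3, -0.2, -0.5]
grip_width: 44.8
```

```bash
python3 - <<'E'
from h import *
from plant import *
s=st();m=camera_model('wrist');im=capture('wrist')
np.savez('w8.npz',im=im,T=m['T'],K=m['K'])
a=cv2.resize(im[70:200,180:345,::-1],None,fx=4.5,fy=4.5,interpolation=cv2.INTER_CUBIC);cv2.imwrite('pics/w8.png',a)
im=capture('scene');cv2.imwrite('pics/s8.png',cv2.resize(im[180:310,120:270,::-1],None,fx=4.5,fy=4.5,interpolation=cv2.INTER_CUBIC))
E
```

```text
12.18 [ 533.3 -255.6  219.5] [-1.7994e+02 -8.0000e-02  1.1646e+02] [-0.3 -0.2 -0.5] 44.8
```

View pics/w8.png

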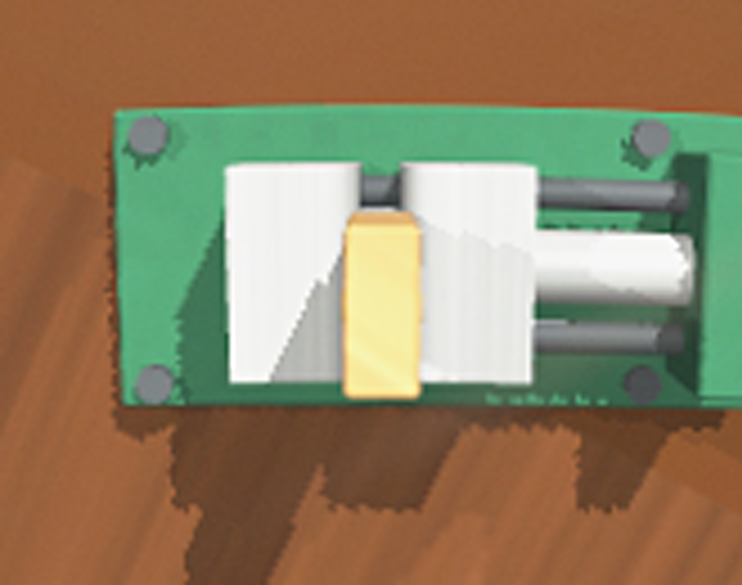

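View pics/s8.png

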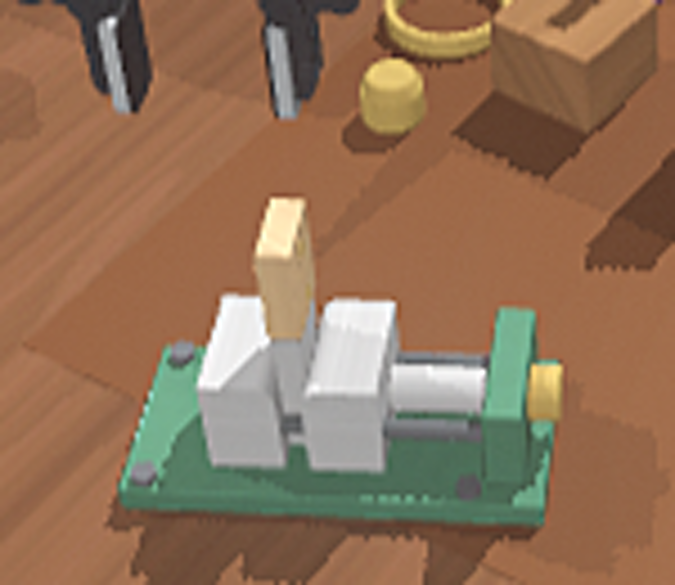

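```bash
python3 - <<'E'
from h import *
from plant import *
m=np.load('w8.npz')
P=lambda c,z:wonz(m,(c[0]+.5)/4.5+180-.5,(c[1]+.5)/4.5+70-.5,z)[:2]
p=np.array([P(c,57) for c in[(225,164),(230,383),(537,164),(531,383)]])
th=np.radians(26.47);ex=np.array([np.cos(th),np.sin(th)]);ey=np.array([-ex[1],ex[0]])
print('wid',(p[2]-p[0])@ex,(p[3]-p[1])@ex)
gap=(p[0]+p[1])/2+35*ex;print(gap)
for z in(117,121,125):print(z,[(((P(c,z)-gap)@ex).round(1),((P(c,z)-gap)@ey).round(1)) for c in[(343,226),(421,226),(346,398),(419,398)]])
job_done();print(st()['t'])
E
```

```text
wid 70.48498726429669 69.9154777410174
[ 511.05089559 -210.50541555]
117 [(np.float64(-6.9), np.float64(14.6)), (np.float64(7.3), np.float64(14.6)), (np.float64(-6.6), np.float64(-17.5)), (np.float64(7.1), np.float64(-17.5))]
121 [(np.float64(-6.8), np.float64(14.8)), (np.float64(7.1), np.float64(14.8)), (np.float64(-6.5), np.float64(-16.7)), (np.float64(6.9), np.float64(-16.7))]
125 [(np.float64(-6.7), np.float64(15.1)), (np.float64(7.0), np.float64(15.1)), (np.float64(-6.4), np.float64(-16.0)), (np.float64(6.8), np.float64(-16.0))]
the job is handed in; nothing more can be done
the job is handed in; nothing more can be done
```

The middling gauge blade is standing upright, nipped in the green clamp, and the job is handed in after about 12 s of the 40 s. I picked the 14 mm-handled blade, gripped it at 45 N and slid it straight down into the gap. I then let go and lifted the gripper well clear.

**Depth:** by the arm's pose at release, the tip was about 40 mm down the 45 mm jaws, past the two-thirds mark and not on the floor.

**Feel on the way in:** I estimated the drag at about 3.5 to 4.5 N from two readings partway down. The side force from the spring was about 5 N. Before letting go, I moved the blade about 1 mm towards the fixed jaw until the side force fell.

**Last checks:**
- The handle is centred across the gap to within about 0.2 mm and along the jaws to about 1 mm.
- The jaw blocks measure about 70 mm across against 67 mm at rest, so the sprung jaw is open by the expected 3 mm.
- The handle looks upright in both views, and the wrist force was near zero after release.

**What disagreed:**
- The trained networks' positions for the gap differed from my own measurement by up to about 10 mm, so I used jaw edges measured in the wrist picture.
- The vertical wrist force just before release read downward, about 6 N, rather than as a steady upward drag. The blade was already nipped and the arm was holding still.

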